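# Put the brass parts away on their stock spindles

### The job

Put the four brass parts away on the coloured stock spindles: the thick plain sleeve on the red one and then the flat ring on top of it, the flanged bush, flange down as it stands, on the yellow one, and the slim sleeve on the blue one. Lower each over its pin until it sits fully down, and do not drop or throw it. Leave the dark steel parts and the drinking tumbler where they are.

Things in the scene. Friction and masses are not known exactly. Their poses are not given: they have to be found in the camera images.
- thick_sleeve: brass plain sleeve with a thick wall: outer diameter 52, bore 30, height 32, about 390 g. Stands loose on the bench, bore upright. Origin: centre of its underside; z is the bore axis, up; it is round, so its yaw does not matter (sizes in mm).
- flat_ring: brass flat ring, the lowest and widest part: outer diameter 64, bore 30, height 16, about 340 g. Stands loose on the bench, bore upright. Origin: centre of its underside; z is the bore axis, up; it is round, so its yaw does not matter (sizes in mm).
- flanged_bush: brass flanged bush: body of outer diameter 44, bore 30, total height 40, with a flange of diameter 60, 6 thick, at its bottom; about 340 g. Stands loose on the bench, bore upright. Origin: centre of its underside; z is the bore axis, up; it is round, so its yaw does not matter (sizes in mm).
- slim_sleeve: brass slim sleeve, the tallest and narrowest part: outer diameter 36, bore 26, height 45, about 190 g. Stands loose on the bench, bore upright. Origin: centre of its underside; z is the bore axis, up; it is round, so its yaw does not matter (sizes in mm).
- steel_bush: dark steel flanged bush, same shape and size as the brass one, about 320 g; to be left alone. Stands loose on the bench, bore upright. Origin: centre of its underside; z is the bore axis, up; it is round, so its yaw does not matter (sizes in mm).
- steel_sleeve: dark steel slim sleeve, same shape and size as the brass one, about 170 g; to be left alone. Stands loose on the bench, bore upright. Origin: centre of its underside; z is the bore axis, up; it is round, so its yaw does not matter (sizes in mm).
- red_spindle: red stock spindle, fixed to the bench: a round red plastic base, diameter 84, 8 thick, with an upright bare steel pin, diameter 10, in its middle; the pin's blunt tip is 64 above the bench. Origin: centre of the base's underside, on the pin's axis, at bench level; z up. Parts sit on the base's upper face, 8 above the origin (sizes in mm).
- yellow_spindle: yellow stock spindle, fixed to the bench: a round yellow plastic base, diameter 84, 8 thick, with an upright bare steel pin, diameter 10, in its middle; the pin's blunt tip is 64 above the bench. Origin: centre of the base's underside, on the pin's axis, at bench level; z up. Parts sit on the base's upper face, 8 above the origin (sizes in mm).
- blue_spindle: blue stock spindle, fixed to the bench: a round blue plastic base, diameter 84, 8 thick, with an upright bare steel pin, diameter 10, in its middle; the pin's blunt tip is 64 above the bench. Origin: centre of the base's underside, on the pin's axis, at bench level; z up. Parts sit on the base's upper face, 8 above the origin (sizes in mm).
- tumbler: stainless drinking tumbler with black lid, diameter 62 at the foot and 82 at the top, 158 tall, loose, on the robot's right; to be left alone. Origin: centre of its underside, z up (sizes in mm).
Not all that is in view belongs to the job. What is meant by the red_spindle is not green or turquoise, and is the larger of those in its own colour.

How it is judged:
By the outcome, as a careful person would: the job done as asked, in the order asked, and still so for the second after the job is handed in, with the robot touching nothing.
It also fails if it takes over 109 s, if anything falls off the work surface, if the arm or the gripper's body presses on something with over 40 N, if the wrist force passes 120 N, or if a joint passes its speed limit or range.

### The arm

A 6-joint arm with a two-finger parallel gripper is mounted at the origin on the work surface. World frame = base frame: x ahead of the robot, y to its left, z up, the work surface at z = 0. Lengths are in m, angles in degrees, forces in N, time in s.
With the tool pointing down it reaches from about 0.375 to 0.75 m from the base axis. Payload 9 kg.
Tool frame: the origin (TCP) lies where the fingers leave the gripper's body, on its centre line; the fingertips stand 73 mm ahead of it and the grasp point (between the pads) lies 54 mm ahead of it (robot.tip_reach is the distance from the TCP to the fingertips, in m); z points along the fingers, y is the line along which they close (so a half turn about z gives the same grasp; the last joint's range is limited). The gripper opens to 85 mm and grips with 20 to 120 N. Pads are 22 mm wide; open, the fingers measure 114 mm over their backs; the gripper's body (76 mm by 85 mm) begins 54 mm behind the grasp point. The pads swing forward as they close: fully open they stand 13 mm farther back than shut.
Start: joints at [-77.275, 5.964, 5.575, 89.605, 0, 77.527], TCP at [0.255, -0.543, 0.304] pointing down, gripper open.
Joint ranges: [-171.21, 171.21], [-48.23, 106.86], [-62.78, 66.21], [-105.2, 120.99], [-86.42, 89.51], [-180, 180]. Speed limits (degrees/s): [127.2, 127.2, 147.25, 180, 180, 180].

### API

Orientations are given as [roll, pitch, yaw] about the fixed x, y, z axes, in that order (R = Rz(yaw) Ry(pitch) Rx(roll)).
In Python, from plant import robot gives the robot as it stands. Calls block until the motion is done:
- robot.move_pose(position, orientation): joint-space move of the TCP to a pose.
- robot.line_to(position, vel=0.15, rotation=None, guard=None): straight line of the TCP; rotation=None keeps the orientation; vel is the mean speed in m/s. With guard (N) it stops when the force on the tool has changed by that much, and returns True; else False.
- robot.goto_joints(angles): joint-space move.
- robot.set_gripper(opening): finger opening in m; the grip force is fixed at half the most; returns when the fingers have stopped.
- robot.pause(seconds).
- robot.ik(position, orientation): joint angles nearest the present ones, or None.
- robot.observe(): the state.
- robot.grab_frame(name): name is "scene" or "top"; returns the picture (384x512x3 uint8, blue, green, red); there is no depth.
- robot.get_calibration(name): a dict with "vertical_fov" (degrees; the focal length in pixels is half the picture's height over the tangent of half this angle, whatever the lens; pixels are square), "cx", "cy" (the principal point, pixels), "rvec" (rotation vector, rad) and "tvec" (3), from world to camera coordinates, as OpenCV has them. Camera axes: x right, y down, z forward; pixel columns grow to the right and rows downward; lengths in m; the calibration is good to about 2 mm. A picture is of the moment at which its call begins. get_calibration takes no time and is no camera call.
A pose or a line that the arm cannot do raises robot.IKError and nothing moves.
- robot.job_done(): hands the job in; it is judged then, once.
The state is a dict: "time": time; "q": joint angles; "qvel": joint speeds; "joint_torque": joint torques, N m; "tool_pos": TCP position; "tcp_rot": TCP orientation; "ft_force": force on the tool from outside, world axes, zero at the start; "torque": the same for the moment, N m; "gripper_width": finger opening in m; "gripper_force": force on a finger pad.
Only numpy, scipy, OpenCV 4.12 (cv2) and the standard library are available. Lean on these libraries where they do the work, as an engineer would, in place of code of your own. Each camera call takes 0.05 s, during which the arm holds its last target. There are 200 camera calls.

## Working session

There is one attempt and no reset: what is moved stays moved. The work goes in short steps, each a Python script; the robot and the scene stay as the last script left them, time stands still between calls to the robot, and variables do not carry over. Pictures are saved under pics/ and viewed, at most 14 in all, crops included, and the job is handed in when it is done.

```bash
ls; mkdir -p pics
python3 - <<'E'
from plant import robot
import cv2
for n in("scene","top"):
    cv2.imwrite(f"pics/{n}0.png",robot.grab_frame(n)); print(n,robot.get_calibration(n))
s=robot.observe();print(s["time"],s["tcp_rot"],s["gripper_width"])
E
```

```text
pics
scene {'vertical_fov': 57.83707897574306, 'cx': 256.17188954891105, 'cy': 188.56694719802655, 'rvec': array([ 1.76568922,  1.938048  , -0.63476538]), 'tvec': array([ 0.04738507, -0.42196781,  1.24645273])}
top {'vertical_fov': 51.63445197712897, 'cx': 257.7080347412477, 'cy': 191.2928997580309, 'rvec': array([ 2.14812811, -2.16009769,  0.13360559]), 'tvec': array([0.01351794, 0.55020262, 1.06422617])}
0.1 [-1.79932245e+02 -1.65883791e-02  2.51985152e+01] 0.08557791959351775
```

View pics/scene0.png

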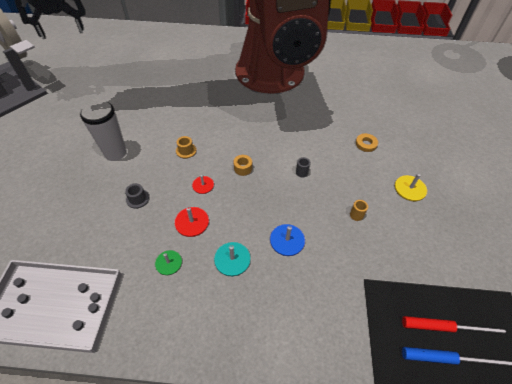

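View pics/top0.png

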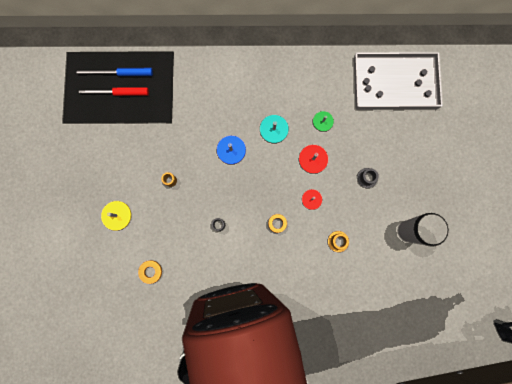

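The top view shows reds at (313,159) and (312,200). Green is at (323,121) and turquoise at (274,129). The red spindle is the larger red one at (313,159), because green and turquoise are ruled out and (312,200) is the smaller of the reds. Next I'll measure everything and confirm this in one crop.

```bash
cat > vis.py <<'E'
import cv2, numpy as np
from plant import robot
def ray(name,uv,z):
    c=robot.get_calibration(name); f=192/np.tan(np.radians(c["vertical_fov"]/2))
    R=cv2.Rodrigues(c["rvec"])[0]; o=-R.T@c["tvec"]
    d=R.T@np.array([(uv[0]-c["cx"])/f,(uv[1]-c["cy"])/f,1]); return (o+d*(z-o[2])/d[2])
HUES=dict(red=(-6,6),brass=(9,22),yellow=(24,34),blue=(105,125))
def blobs(name,img,col,amin=60):
    h,s,v=[a.astype(int) for a in cv2.split(cv2.cvtColor(img,cv2.COLOR_BGR2HSV))]
    lo,hi=HUES[col]; hh=np.where(h>150,h-180,h) if lo<0 else h
    m=((hh>=lo)&(hh<=hi)&(s>110)&(v>50)).astype(np.uint8)
    out=[]
    for c in cv2.findContours(m,cv2.RETR_EXTERNAL,cv2.CHAIN_APPROX_NONE)[0]:
        c=cv2.convexHull(c)
        if cv2.contourArea(c)>amin:
            M=cv2.moments(c); out.append((M["m10"]/M["m00"],M["m01"]/M["m00"],M["m00"]))
    return out
E
python3 - <<'E'
from vis import *
for n in("top","scene"):
    img=robot.grab_frame(n)
    for col,z in (("red",.008),("yellow",.008),("blue",.008),("brass",.0)):
        for u,v,a in blobs(n,img,col):
            p=[np.round(ray(n,(u,v),zz)[:2],4) for zz in ((z,) if z else (.008,.016,.0225))]
            if 0.2<p[0][0]<.9: print(n,col,round(u,1),round(v,1),a,*p)
    if n=="top": cv2.imwrite("pics/crop.png",cv2.resize(img[95:285,95:395],None,fx=2.6,fy=2.6,interpolation=2))
E
```

```text
top red 226.8 293.3 161.0 [0.2714 0.097 ]
top red 311.7 199.1 310.0 [ 0.5306 -0.142 ]
top red 313.1 158.6 637.5 [ 0.6473 -0.1488]
top red 130.0 91.0 286.5 [0.8529 0.3841]
top yellow 115.7 215.3 675.5 [0.4879 0.4115]
top blue 230.9 149.5 614.5 [0.6755 0.0871]
top brass 149.6 271.5 421.5 [0.3315 0.3111] [0.332  0.3089] [0.3325 0.3072]
top brass 337.9 241.1 336.5 [ 0.4122 -0.2127] [ 0.4122 -0.2111] [ 0.4122 -0.2098]
top brass 277.1 223.0 266.0 [ 0.4636 -0.0434] [ 0.4632 -0.0431] [ 0.4629 -0.0428]
top brass 168.5 179.1 156.5 [0.5903 0.2648] [0.589 0.263] [0.588  0.2615]
scene red 429.4 323.8 662.0 [0.8491 0.3841]
scene red 191.3 221.4 778.5 [ 0.654  -0.1499]
scene red 202.5 184.5 287.5 [ 0.5382 -0.1432]
scene yellow 410.5 187.6 596.0 [0.4934 0.4087]
scene blue 287.0 239.6 846.0 [0.6818 0.0859]
scene brass 358.4 209.8 252.5 [0.579  0.2635] [0.5846 0.261 ] [0.5891 0.259 ]
scene brass 242.5 164.6 297.0 [ 0.4583 -0.0455] [ 0.4652 -0.0446] [ 0.4708 -0.0439]
scene brass 185.1 147.1 328.0 [ 0.4086 -0.2178] [ 0.416 -0.215] [ 0.4221 -0.2127]
scene brass 366.4 142.1 299.5 [0.3338 0.3086] [0.3421 0.3056] [0.3488 0.3032]
```

View pics/crop.png

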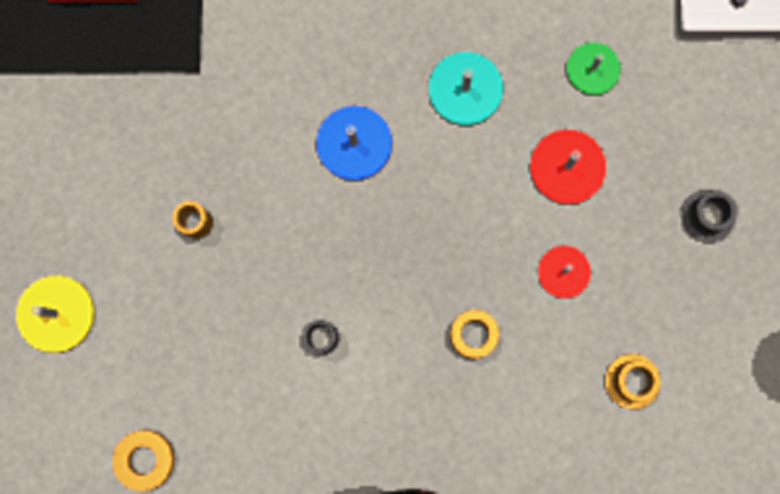

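The crop shows the large red spindle at (568,166). The smaller red at (564,271), the turquoise at (466,88) and the green at (593,68) are decoys. The brass parts are the sleeve (474,334), bush (633,381), slim sleeve (190,219) and ring (143,460). First I'll pick the thick sleeve, finding finger height with a gentle guarded touch.

```bash
cat > act.py <<'E'
import numpy as np
from plant import robot
P=dict(thick=(.464,-.0435),ring=(.333,.310),bush=(.4135,-.2125),slim=(.5895,.2615),
       red=(.649,-.149),yellow=(.490,.4105),blue=(.678,.0865))
def rot(p): return [180,0,np.degrees(np.arctan2(p[1],p[0]))+180]
def at(p,z): return [p[0],p[1],z]
def st(msg):
    s=robot.observe(); print(msg,"t%.1f"%s["time"],"tcp",np.round(s["tool_pos"],4),"w%.4f f%.1f"%(s["gripper_width"],s["gripper_force"]),"F",np.round(s["ft_force"],1))
    return s
def approach(name,opening,z=.18):
    robot.set_gripper(opening); robot.move_pose(at(P[name],z),rot(P[name]))
def carry(dst,zg,seat,opening):
    """lift from zg, carry, lower guarded to seat height, release, retreat"""
    s=robot.observe()["tool_pos"]; up=zg+.085
    robot.line_to(at(s,up),vel=.1); st("lifted")
    robot.line_to(at(P[dst],up),vel=.2,rotation=rot(P[dst]))
    robot.line_to(at(P[dst],zg+seat+.008),vel=.08)
    hit=robot.line_to(at(P[dst],zg+seat-.003),vel=.015,guard=4)
    s=st(f"seated hit={hit} expected z {zg+seat:.4f}"); return s["tool_pos"][2]
def release(opening,dst):
    robot.set_gripper(opening); z=robot.observe()["tool_pos"][2]
    robot.line_to(at(P[dst],z+.1),vel=.12); st("released")
E
python3 - <<'E'
from act import *
for n in P: print(n, robot.ik(at(P[n],.08),rot(P[n])) is not None, robot.ik(at(P[n],.18),rot(P[n])) is not None)
approach("thick",.066); st("above")
p=P["thick"]; robot.line_to(at(p,.088),vel=.1)
h=robot.line_to(at(p,.060),vel=.02,guard=4); st(f"touch {h}")
E
```

```text
thick True True
ring True True
bush True True
slim True True
red True True
yellow True True
blue True True
above t2.5 tcp [ 0.4642 -0.0441  0.1803] w0.0660 f0.0 F [-0.1 -0.2  0.7]
touch True t4.6 tcp [ 0.4639 -0.0435  0.066 ] w0.0659 f3.0 F [-1.1  1.4  5.4]
```

Run:
```python
from act import *
zg=.074
robot.line_to(at(P["thick"],zg),vel=.05); robot.set_gripper(.045); s=st("gripped"); zg=s["tool_pos"][2]
carry("red",zg,.008,.07)
```

```text
gripped t5.2 tcp [ 0.4641 -0.0437  0.0745] w0.0509 f61.7 F [-2.9 -0.3  7.2]
lifted t6.2 tcp [ 0.4637 -0.0435  0.1587] w0.0509 f63.0 F [-0.3 -0.2 -4.9]
seated hit=True expected z 0.0825 t9.0 tcp [ 0.649  -0.149   0.0825] w0.0512 f63.8 F [0.2 0.5 4.5]
```

Run:
```python
from act import *
release(.068,"red")
approach("ring",.080); p=P["ring"]
robot.line_to(at(p,.095),vel=.12); h=robot.line_to(at(p,.0695),vel=.03,guard=6); st(f"down hit={h}")
if not h:
    robot.set_gripper(.055); s=st("gripped")
    if s["gripper_width"]>.06: carry("red",s["tool_pos"][2],.040,.08)
import cv2
cv2.imwrite("pics/s2.png",cv2.resize(robot.grab_frame("scene")[100:290,100:400],None,fx=2.6,fy=2.6,interpolation=2))
```

```text
released t10.3 tcp [ 0.6486 -0.1488  0.1798] w0.0674 f0.0 F [-0.2  0.4  0.8]
down hit=False t14.5 tcp [0.3331 0.3101 0.0697] w0.0800 f0.0 F [-0.2 -0.8 -0.4]
gripped t14.8 tcp [0.3334 0.31   0.0705] w0.0608 f65.6 F [-1.7 -2.6  8.6]
lifted t15.8 tcp [0.333  0.3099 0.1547] w0.0611 f65.7 F [-0.4 -0.5 -4.2]
seated hit=True expected z 0.1105 t19.9 tcp [ 0.6491 -0.149   0.1105] w0.0609 f66.7 F [-1.5  0.3  4.4]
```

View pics/s2.png

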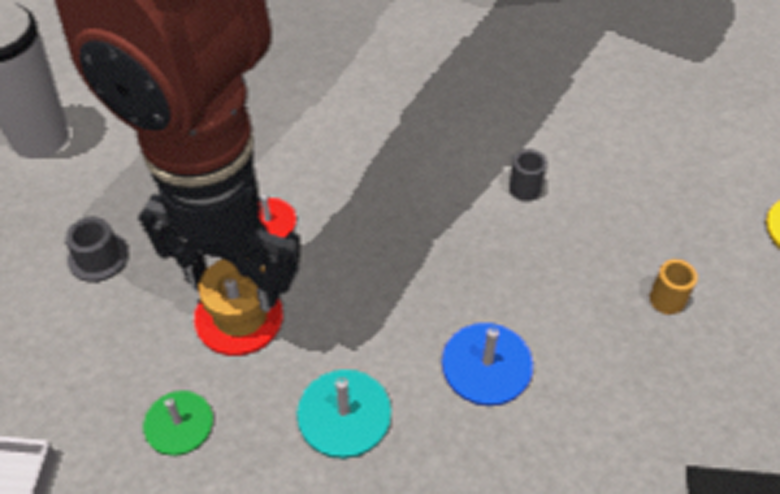

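The crop shows the ring at (230,292) around the pin at (233,290), above the sleeve, and the seat height matches what I expected. I'll release and carry on with the bush.

Run:
```python
from act import *
import cv2
release(.080,"red")
approach("bush",.070,.19); 
f=robot.grab_frame("scene"); cv2.imwrite("pics/s3.png",cv2.resize(f[120:270,100:300],None,fx=4,fy=4,interpolation=2)[:600,:800])
```

```text
released t21.3 tcp [ 0.6486 -0.1488  0.2077] w0.0801 f0.0 F [-0.  -0.4 -1. ]
```

View pics/s3.png

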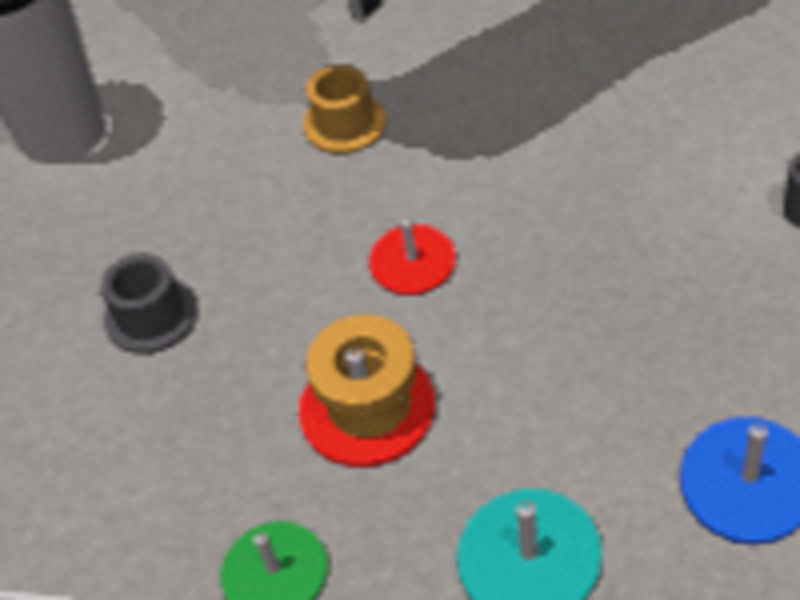

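The crop shows the ring at (360,360) seated on the sleeve, with the pin at (356,362) inside the bore. The brass bush is untouched at (343,110).

Run:
```python
from act import *
import cv2
def pick(name,op,zg,wmin,dst,relop):
    p=P[name]; robot.set_gripper(op)
    h=robot.line_to(at(p,zg+.035),vel=.12,guard=10) or robot.line_to(at(p,zg),vel=.04,guard=6); st(f"{name} down hit={h}")
    assert not h
    robot.set_gripper(wmin-.006); s=st("gripped"); assert s["gripper_width"]>wmin
    z=carry(dst,s["tool_pos"][2],.008,relop)
    assert abs(z-s["tool_pos"][2]-.008)<.0035
    release(relop,dst)
pick("bush",.062,.083,.039,"yellow",.060)
approach("slim",.056)
pick("slim",.056,.085,.031,"blue",.052)
robot.move_pose([.45,.05,.32],[180,0,180]); st("end")
for n in("scene","top"): cv2.imwrite(f"pics/{n}9.png",cv2.resize(robot.grab_frame(n),(800,600),interpolation=2))
```

```text
bush down hit=False t24.6 tcp [ 0.4136 -0.2126  0.0832] w0.0621 f0.0 F [-0.8 -0.7  0.6]
gripped t24.9 tcp [ 0.4138 -0.213   0.0837] w0.0419 f62.2 F [-1.4 -0.6  5.2]
lifted t25.9 tcp [ 0.4135 -0.2127  0.1679] w0.0419 f61.1 F [ 0.3  0.4 -3.9]
seated hit=True expected z 0.0917 t30.7 tcp [0.49   0.4105 0.0919] w0.0420 f62.3 F [-0.4 -0.1  5.2]
released t32.0 tcp [0.4896 0.4103 0.1893] w0.0598 f0.0 F [-0.7  0.2 -0.4]
slim down hit=False t34.9 tcp [0.5897 0.2615 0.0853] w0.0560 f0.0 F [-0.5 -0.3  0.2]
gripped t35.2 tcp [0.59   0.2615 0.0858] w0.0353 f60.0 F [-0.9 -1.6  6.5]
lifted t36.2 tcp [0.5895 0.2614 0.1699] w0.0353 f59.9 F [ 1.   0.2 -2.1]
seated hit=True expected z 0.0938 t38.9 tcp [0.678  0.0865 0.0938] w0.0352 f60.6 F [-0.5 -0.3  5.1]
released t40.2 tcp [0.6775 0.0865 0.1913] w0.0521 f0.0 F [ 0.2  0.1 -0.4]
end t41.2 tcp [0.4505 0.0499 0.3194] w0.0518 f0.0 F [ 0.3  0.2 -0.2]
```

View pics/scene9.png

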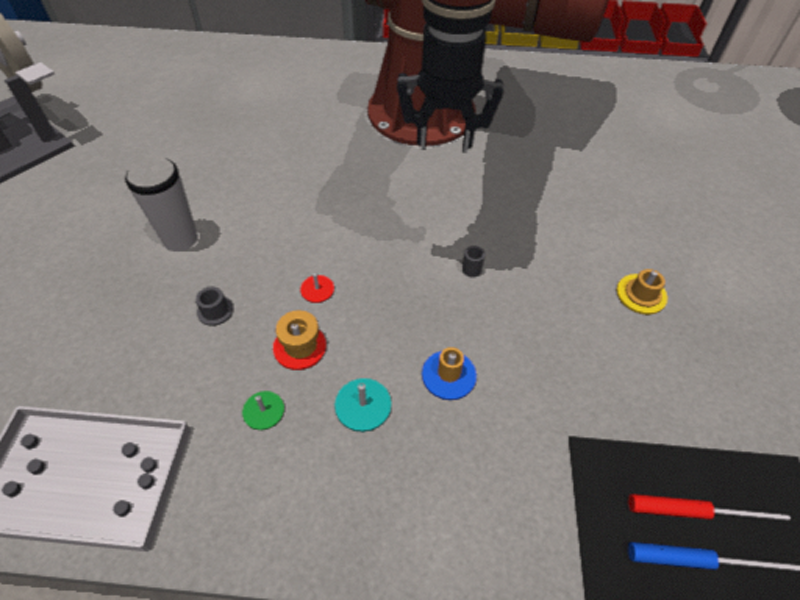

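The picture shows all four parts seated: sleeve and ring on red (298,335), bush on yellow (646,288), slim sleeve on blue (451,365). The steel parts and tumbler haven't moved.

```bash
python3 -c "
from plant import robot
print(robot.job_done())"
```

```text
the job is handed in; nothing more can be done
None
```

The job is handed in at about 41 s of the 109 s allowed: the thick sleeve with the flat ring on top is on red, the flanged bush on yellow and the slim sleeve on blue, all fully seated, with the steel parts and tumbler untouched.

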